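Centre the mixing cup on the bench scale, then tare

ROBOT

A 6-joint arm with a two-finger parallel gripper is mounted at the origin on the work surface. World frame = base frame: x ahead of the robot, y to its left, z up, the work surface at z = 0. Lengths are in mm, angles in degrees, forces in N, time in s.
With the tool pointing down it reaches from about 250 to 725 mm from the base axis. Payload 4 kg.
Tool frame: the origin (TCP) lies between the finger pads; the fingertips stand bot.tip_reach ahead of it and the grasp point (between the pads) lies 2 mm behind it (bot.tip_reach is the distance from the TCP to the fingertips, in mm); z points along the fingers, y is the direction in which the jaws open and shut (so a half turn about z gives the same grasp; the last joint's range is limited). The gripper opens to 85 mm and grips with 20 to 120 N. Pads are 22 mm wide; open, the fingers measure 114 mm over their backs; the gripper's body (76 mm by 85 mm) begins 54 mm behind the grasp point. The pads swing forward as they close: fully open they stand 13 mm farther back than shut.
Start: joints at [64.4, 13.785, 0.286, 76.501, 0, 90], TCP at [216.039, 450.918, 248.306] pointing down, gripper open.
Joint ranges: [-155.79, 155.79], [-60.16, 107.12], [-62.33, 73.08], [-114, 123.19], [-81.49, 82.49], [-180, 180]. Speed limits (degrees/s): [159.86, 159.86, 180, 180, 180, 180].

INTERFACE

Orientations are given as [roll, pitch, yaw] about the fixed x, y, z axes, in that order (R = Rz(yaw) Ry(pitch) Rx(roll)).
In Python, from cell import bot gives the robot as it stands. The module is installed in compiled form; this text tells all that it offers.
- The arm moves only by the tool drive_tool, never from a script. Its argument "plan" is a list of rows, each an object with "dp": the shift along the world's x, y, z in mm, a list of three; "turn": the turn about the world's z in rad; "claw": the finger opening in mm, from 0 to 85.4. A call has 1 to 5 rows; each row shifts and turns the commanded pose from where the row before left it; what a row does not reach is not made up. A row lasts 1/10 s, in which the tool goes at most 50 mm and 8.59 degrees, less where a joint would pass 70% of its speed; a pose out of reach is approached as far as the arm can. A call with a gripper value outside its range is refused whole. The fingers move at their own pace and stop on an object; "newtons" is the grip in N (left out, the last holds). Time passes only in rows, so rows that do not move let the fingers close. It gives the time, the measured TCP pose, the force and the opening at its end, in the units of the state.
- bot.observe(): the state, without advancing time (a new reading comes with each control period).
- bot.capture(name): name is "scene" or "top"; returns the picture (420x560x3 uint8, red, green, blue); there is no depth.
- bot.camera_params(name): a dict with "intrinsics" (3x3 intrinsics, pixels), "T" (4x4, takes a point from camera to world coordinates). Camera axes: x right, y down, z forward; pixel columns grow to the right and rows downward; lengths in mm; the calibration is good to about 2 mm. A picture is of the moment at which its call begins. camera_params takes no time and is no camera call.
- bot.job_done(): hands the job in, once; it reports no verdict.
The state is a dict: "clock": time; "qpos": joint angles; "joint_velocities": joint speeds; "joint_torque": joint torques, N m; "tcp_pos": TCP position; "tcp_rot": TCP orientation; "force": force on the tool from outside, world axes, zero at the start; "wrist_torque": the same for the moment, N m; "finger_gap": finger opening in mm.
Only numpy, scipy, OpenCV 4.12 (cv2) and the standard library are available. Lean on these libraries where they do the work, as an engineer would, in place of code of your own. Each camera call takes 0.05 s, during which the arm holds its last target. There are 200 camera calls.

TASK

The empty mixing cup is standing off-centre on the small pan of the bench scale. With light fingertip taps low on its side, nudge it until it stands upright wholly inside the ring marked in the middle of the pan - do not pick it up, squeeze it, tip it over or let it leave the pan - and take the hand away from it. Then press the oblong tare key all the way down and let it come back up; do not press the round power key, and leave everything else on the bench where it is.

Things in the scene. Friction and masses are not known exactly. Their poses are not given: they have to be found in the camera images.
- scale: Compact bench scale, fixed: light grey housing 240 mm deep (its x) x 190 mm wide (its y). Origin under its middle on the bench; its front is its own -x, towards the robot. Front part: flat dark key deck 36 mm high with a blank display in the middle and a key at each side; rear part: 50 mm high, carries the round metal pan.
- pan (a point): Centre of the top face of the scale's pan, 64 mm above the bench: a flat, level, bare metal disc 110 mm in diameter with no rim, and a thin dark ring 54 mm in diameter drawn round this point. It lies 45 mm behind the scale's origin (its +x); axes as the scale's.
- cup: White straight-sided open cup: 40 mm across, 68 mm high, wall 3 mm, about 80 g. The lowest 6 mm taper to a flat foot 32 mm across, so it tips easily: pushed lower than 20 mm above the pan it slides (about 0.5 N, friction 0.6), near the rim it topples. More than 3.5 N on it is too rough. Origin: centre of its underside, z up its axis. Starts on the pan 18 to 40 mm off centre, on the scale's rear (+x) side.
- tare_top (a point): Centre of the top of the tare key: oblong light grey key 30 mm (along the scale's y) x 17 mm, its top 42 mm above the bench, 6 mm proud of the deck, at the front right corner of the scale as the robot sees it (scale frame x -82 mm, y -63 mm).
- tare (a joint): Travel of the tare key straight down: 0 = up, 0.004 m = fully down. It springs back; it starts to move at 1.2 N and is fully down at 3.6 N.
- power_top (a point): Centre of the top of the power key: small round light grey key 16 mm in diameter, top 42 mm above the bench, at the front left corner of the scale (scale frame x -82 mm, y +63 mm). Not to be pressed.
- power (a joint): Travel of the power key straight down: 0 = up, 0.004 m = fully down.
- resin: Bystander: white bottle with black cap, 60 mm in diameter, 120 mm high, standing left of the scale. Origin under its centre.
- hardener: Bystander: amber jar with a white lid, 48 mm in diameter, 70 mm high, standing right of the scale. Origin under its centre.
- stick: Bystander: flat wooden stirring stick, 150 x 18 x 6 mm, lying right of the scale. Origin under its centre, x along it.
- wax: Bystander: yellowish block of ski wax, 100 x 45 x 24 mm. Origin under its centre.
- scraper: Bystander: grey plastic scraper blade, 60 x 140 x 5 mm, lying flat. Origin under its centre.
- brush: Bystander: wooden brush lying bristles down, 130 x 45 x 36 mm. Origin under its centre.
- driver: Bystander: screwdriver 200 mm long, lying on the bench.
Not all that is in view belongs to the job. What is shaped like the cup but turquoise is not meant.

How it is judged (in metres and radians):
On the way, in this order (a step that is already met when the one before it is completed fails the run):
1. the cup stands still, upright and untouched inside the ring in the middle of the pan (horizontal distance between cup and pan below 0.008 m and z of cup in the frame of pan between -0.004 and 0.004 m and angle between cup's own z axis and vertical below 0.06 rad and linear speed of cup below 0.01 m/s and contact force between each of the arm, the fingers and cup below 0.05 N), for 0.3 s.
2. the tare key is pressed fully down, with the cup still centred (all of step 1 and value of joint tare above 0.0032 m), for 0.1 s.
At the end, for the whole second after the job is handed in: The cup stands upright (within 0.06 rad) and at rest on the pan with its axis within 8 mm of the pan's centre, untouched; the tare key has been pressed down by more than 3.2 mm after the cup was centred, and is up again; the other things are within 15 mm of where they stood (all of step 1 and value of joint tare below 0.001 m and distance of each of resin, hardener, stick, wax, scraper, brush, driver from where it was at the start of the episode below 0.015 m).
It fails at once if the cup is lifted off the pan (z of cup in the frame of pan above 0.01 m).
It fails at once if the cup is tipped over or leaves the pan (angle between cup's own z axis and vertical above 0.4 rad or z of cup in the frame of pan below -0.006 m or horizontal distance between cup and pan above 0.056 m).
It fails at once if the cup is squeezed or struck roughly (more than 3.5 N) (contact force between any of the fingers, the arm and cup above 3.5 N).
It fails at once if the power key is pressed (value of joint power above 0.002 m).
It fails at once if another thing on the bench is moved (distance of any of resin, hardener, stick, wax, scraper, brush, driver from where it was at the start of the episode above 0.015 m).
It also fails if it takes over 51 s, if anything falls off the work surface, if the arm or the gripper's body presses on something with over 40 N, if the wrist force passes 120 N, or if a joint passes its speed limit or range.

## Working session

There is one attempt and no reset: what is moved stays moved. The work goes in short steps, Python scripts to look and compute and a tool call to move; the robot and the scene stay as the last step left them, time stands still between calls to the robot, and variables do not carry over. Pictures are saved under pics/ and viewed, about 8 in all and at most 12, crops included, and the job is handed in when it is done.

Besides the shell and the picture viewer there is one more tool, called after ">>>" as name([rows], argument=value, ...), one row to a line, values as JSON. drive_tool: Moves the arm, as the interface text tells. Its arguments: {"type":"object","properties":{"plan":{"type":"array"},"newtons":{"type":"number"}},"required":["plan"]}

```bash
mkdir -p pics; python3 - <<'E'
from cell import bot
import cv2
for n in("scene","top"):
    cv2.imwrite(f"pics/{n}0.png",bot.capture(n)[:,:,::-1]); p=bot.camera_params(n); print(n,p["intrinsics"],p["T"].round(3) if hasattr(p["T"],"round") else p["T"])
print(bot.observe(),bot.tip_reach)
E
```

```text
scene [[528.96680548   0.         282.11371485]
 [  0.         528.96680548 212.38261747]
 [  0.           0.           1.        ]] [[ 2.300000e-01  7.530000e-01 -6.160000e-01  1.649490e+03]
 [ 9.730000e-01 -1.700000e-01  1.560000e-01 -2.852960e+02]
 [ 1.200000e-02 -6.350000e-01 -7.720000e-01  1.449217e+03]
 [ 0.000000e+00  0.000000e+00  0.000000e+00  1.000000e+00]]
top [[434.62592005   0.         269.85873721]
 [  0.         434.62592005 205.18855643]
 [  0.           0.           1.        ]] [[ 7.000000e-03 -9.850000e-01  1.740000e-01  3.767750e+02]
 [-1.000000e+00 -1.100000e-02 -2.600000e-02 -1.320700e+01]
 [ 2.800000e-02 -1.740000e-01 -9.840000e-01  1.176374e+03]
 [ 0.000000e+00  0.000000e+00  0.000000e+00  1.000000e+00]]
{'clock': 0.1, 'qpos': array([6.44010091e+01, 1.38290089e+01, 2.21302137e-01, 7.65003514e+01,
       6.18352456e-04, 8.99976467e+01]), 'joint_velocities': array([-0.07120911, -0.07664769,  0.19539936, -0.03843494,  0.01726107,
        0.06746811]), 'joint_torque': array([-7.14416074e-04, -3.73137510e+01,  2.53010523e+01,  1.08454502e-02,
       -5.96450172e-05, -4.28984421e-06]), 'tcp_pos': array([215.80516376, 450.44763831, 247.49123531]), 'tcp_rot': array([-1.79891942e+02, -6.22789636e-04,  1.54403361e+02]), 'force': array([-0.25806002, -0.16321844,  0.71906237]), 'wrist_torque': array([ 0.02543994, -0.00097027, -0.00548437]), 'finger_gap': 85.27310803612184} 17.0
```

View pics/scene0.png

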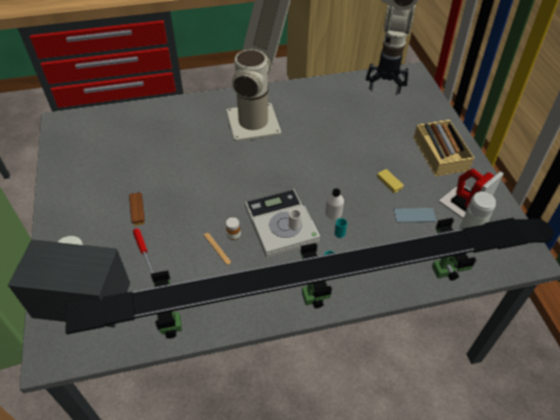

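View pics/top0.png

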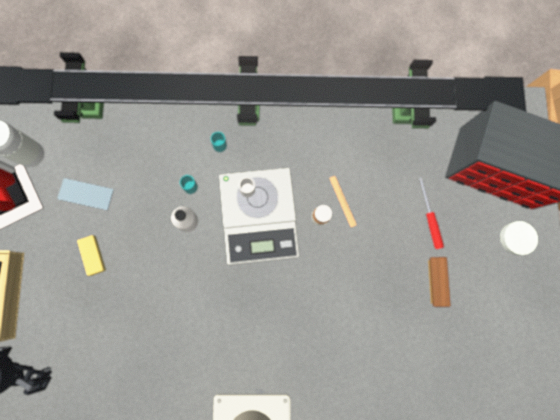

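The top view shows the scale at (258,215), the pan centre at about (257,197) and the white cup at (247,186). The tare key is at (286,244) and the power key at (239,249). Two turquoise cups at (189,184) and (219,141) are decoys. The white cup standing on the pan is the one meant. I'll confirm that in an enlarged crop.

```bash
cat > h.py <<'E'
from cell import bot
import cv2, numpy as np
def ray(n,uv,z):
    p=bot.camera_params(n);K=np.array(p["intrinsics"]);T=np.array(p["T"])
    d=T[:3,:3]@np.linalg.solve(K,[uv[0],uv[1],1.]);o=T[:3,3]
    return o+d*(z-o[2])/d[2]
def proj(n,P):
    p=bot.camera_params(n);K=np.array(p["intrinsics"]);T=np.array(p["T"])
    c=K@(T[:3,:3].T@(np.array(P,float)-T[:3,3]));return c[:2]/c[2]
def crop(n,name,x0,y0,w,h,s):
    im=bot.capture(n)[:,:,::-1];c=cv2.resize(im[y0:y0+h,x0:x0+w],None,fx=s,fy=s,interpolation=cv2.INTER_CUBIC)
    cv2.imwrite(f"pics/{name}.png",c);return im
E
python3 - <<'E'
from h import *
a=bot.capture("top")[:,:,::-1];b=bot.capture("scene")[:,:,::-1]
cv2.imwrite("pics/t1.png",a);cv2.imwrite("pics/s1.png",b)
A=cv2.resize(a[160:270,212:306],None,fx=5,fy=5,interpolation=2)
B=cv2.resize(b[185:260,240:325],None,fx=5,fy=5,interpolation=2)
o=np.zeros((550,470+ 330,3),np.uint8);o[:,:470]=A
B=cv2.resize(b[195:255,250:305],None,fx=6,fy=6,interpolation=2);o[:360,470:]=B
cv2.imwrite("pics/c1.png",o)
# housing light mask / deck / greys in top
g=cv2.cvtColor(a,cv2.COLOR_BGR2GRAY)
m=np.zeros_like(g);m[160:275,210:305]=255*(g[160:275,210:305]>165)
print(g[197,215:300:4],g[244,215:300:3])
E
```

```text
[170 172 242 240 239 238 208 203 163 199 203 206 208 172 201 198 238 241
 240 238 164 168] [164 166 163 170 237  95  97  96 100  96  97  97 160 207 203 204 205 202
 205 170  87  97 207 221 220 213  98 202 162]
```

View pics/c1.png

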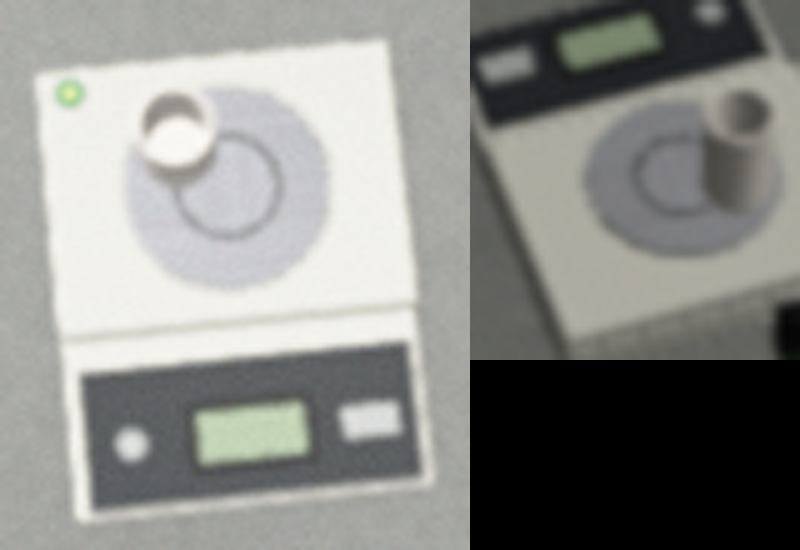

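The white cup stands rear-left on the pan, with its rim at crop pixel (178,133). The pan ring is at (227,188), the tare key at (371,420) and the power key at (131,444). Next I'll measure these.

```bash
cat >> h.py <<'E'
def blob(m,seed):
    n,l,s,c=cv2.connectedComponentsWithStats(m.astype(np.uint8));return c[l[seed[1],seed[0]]],l==l[seed[1],seed[0]]
def scale(a):
    g=cv2.GaussianBlur(a,(3,3),0).astype(int);v=g.sum(2)/3
    c,k=blob((v<130),(230,235)); t,_=blob(v>150,(286,244)); p,_=blob(v>150,(238,248))
    return ray("top",t,42),ray("top",p,42)
E
python3 - <<'E'
from h import *
a=cv2.imread("pics/t1.png");b=cv2.imread("pics/s1.png")
t,p=scale(a);print("tare",t,"power",p)
d=(p-t)[:2];yaw=np.arctan2(d[1],d[0])-np.pi/2;c,s=np.cos(yaw),np.sin(yaw);R=np.array([[c,-s],[s,c]])
mid=(t+p)[:2]/2;O=mid+R@[82,0];P=mid+R@[127,0]
print("dist",np.hypot(*d),"yaw",np.degrees(yaw),"pan(keys)",P)
# pan outline: pan grey vs housing white
f=cv2.GaussianBlur(a,(3,3),0).astype(int);v=f.mean(2)
m=((v>150)&(v<222)).astype(np.uint8);_,k=blob(m,(265,205))
ct=max(cv2.findContours(k.astype(np.uint8),0,1)[0],key=cv2.contourArea)
pts=ct.reshape(-1,2);pts=pts[~((pts[:,0]<257)&(pts[:,1]<192))]
e=cv2.fitEllipse(pts[:,None]);print("ellipse",e,"pan(outline)",ray("top",e[0],64))
print("cup top",ray("top",(212+178/5-.4,160+132/5-.4),132),"cup scene",ray("scene",(250+(742-470)/6-.4,195+115/6-.4),132))
# scene keys & pan
print("pan scene",ray("scene",(250+(684-470)/6-.4,195+177/6-.4),64))
for n,u in(("resin",(182,216)),("hard",(322,214))):print(n,ray("top",u,60))
E
```

```text
tare [476.74166497 -85.07715648  42.        ] power [462.54120366  39.52708232  42.        ]
dist 125.41080267790798 yaw 6.501634848087121 pan(keys) [595.82464971  -8.39462848]
ellipse ((258.17181396484375, 197.99081420898438), (37.69746017456055, 41.34819412231445), 48.061676025390625) pan(outline) [592.62994043 -12.00042856  64.        ]
cup top [609.11411776  15.20962656 132.        ] cup scene [612.93425452  18.98397941 132.        ]
pan scene [595.47442601  -7.63909232  64.        ]
resin [543.66186791 184.17157853  60.        ]
hard [ 552.86550566 -178.92781525   60.        ]
```

Pan centre is about (595.5,-8.4) and the cup about (611,17), so the push direction is about 239°. The tool's jaw axis is already at 64°, which nearly fits. I'll close the fingers and go to a hover point behind-left of the cup.

>>> drive_tool([
  {"dp": [35,-32,0],"turn": 0,"claw": 0},
  {"dp": [35,-33,0],"turn": 0,"claw": 0},
  {"dp": [35,-32,0],"turn": 0,"claw": 0},
  {"dp": [35,-33,0],"turn": 0,"claw": 0},
  {"dp": [35,-32,0],"turn": 0,"claw": 0},
], newtons=20)

```text
clock: 0.7
tcp_pos: [392.0, 287.4, 248.3]
tcp_rot: [-180.0, -0.0, 154.4]
force: [-0.1, 0.8, 0.7]
finger_gap: 12.4
```

>>> drive_tool([
  {"dp": [35,-32,0],"turn": 0,"claw": 0},
  {"dp": [35,-33,0],"turn": 0,"claw": 0},
  {"dp": [35,-32,0],"turn": 0,"claw": 0},
  {"dp": [35,-33,0],"turn": 0,"claw": 0},
  {"dp": [35,-32,0],"turn": 0,"claw": 0},
])

```text
clock: 1.2
tcp_pos: [567.2, 125.2, 248.1]
tcp_rot: [180.0, -0.0, 154.4]
force: [1.3, 0.2, -0.1]
finger_gap: -0.2
```

>>> drive_tool([
  {"dp": [35,-30,0],"turn": -0.05,"claw": 0},
  {"dp": [33,-30,0],"turn": -0.04,"claw": 0},
  {"dp": [0,0,0],"turn": 0,"claw": 0},
  {"dp": [0,0,0],"turn": 0,"claw": 0},
])

```text
clock: 1.6
tcp_pos: [634.2, 65.8, 246.9]
tcp_rot: [-179.9, -0.1, 149.1]
force: [-0.2, 1.2, -0.4]
finger_gap: -0.0
```

>>> drive_tool([
  {"dp": [0,0,-45],"turn": 0,"claw": 0},
  {"dp": [0,0,-45],"turn": 0,"claw": 0},
  {"dp": [0,0,-35],"turn": 0,"claw": 0},
  {"dp": [0,0,-15],"turn": 0,"claw": 0},
  {"dp": [0,0,0],"turn": 0,"claw": 0},
])

```text
clock: 2.1
tcp_pos: [630.6, 68.1, 105.2]
tcp_rot: [-179.8, -0.3, 149.4]
force: [-0.7, -0.5, 0.7]
finger_gap: -0.1
```

```bash
python3 - <<'E'
from h import *
a=bot.capture("top")[:,:,::-1];b=bot.capture("scene")[:,:,::-1]
cv2.imwrite("pics/s2.png",b)
A=cv2.resize(a[145:245,205:290],None,fx=4,fy=4,interpolation=2)
B=cv2.resize(b[180:255,250:327],None,fx=6,fy=6,interpolation=2)
o=np.zeros((450,802-2,3),np.uint8);o[:400,:340]=A;o[:450,340:800]=B[:,:460]
cv2.imwrite("pics/c2.png",o);s=bot.observe();print(s["tcp_pos"],s["force"])
E
```

```text
[633.73134597  68.02202667 109.22196131] [ 0.34308189 -0.66265812  1.07092391]
```

View pics/c2.png

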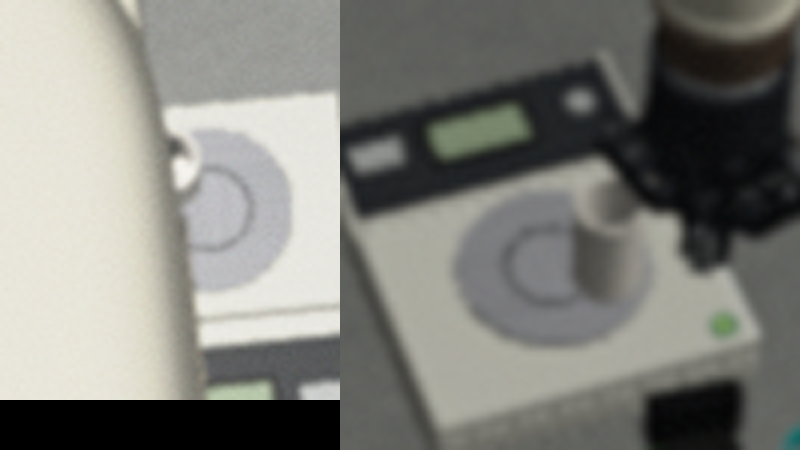

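The scene view shows the closed fingers to the right of the cup at crop (705,250). The gripper's knuckle, at crop (620,150), juts out over the cup side near rim height. I'll turn the tool 90° so the knuckles lie across the push direction.

>>> drive_tool([
  {"dp": [0,0,0],"turn": -0.143,"claw": 0},
  {"dp": [0,0,0],"turn": -0.143,"claw": 0},
  {"dp": [0,0,0],"turn": -0.143,"claw": 0},
  {"dp": [0,0,0],"turn": -0.143,"claw": 0},
  {"dp": [0,0,0],"turn": -0.143,"claw": 0},
])

```text
clock: 2.7
tcp_pos: [635.4, 67.6, 111.3]
tcp_rot: [179.7, 0.1, 108.0]
force: [-0.9, 0.2, -0.1]
finger_gap: -0.3
```

>>> drive_tool([
  {"dp": [0,0,0],"turn": -0.143,"claw": 0},
  {"dp": [0,0,0],"turn": -0.143,"claw": 0},
  {"dp": [0,0,0],"turn": -0.143,"claw": 0},
  {"dp": [0,0,0],"turn": -0.143,"claw": 0},
  {"dp": [0,0,0],"turn": -0.143,"claw": 0},
])

```text
clock: 3.2
tcp_pos: [635.4, 67.6, 111.3]
tcp_rot: [179.8, -0.1, 67.0]
force: [1.1, 0.9, 0.2]
finger_gap: 0.0
```

>>> drive_tool([
  {"dp": [0,0,-5],"turn": -0.14,"claw": 0},
  {"dp": [0,0,-5],"turn": 0,"claw": 0},
  {"dp": [0,0,-5],"turn": 0,"claw": 0},
  {"dp": [0,0,0],"turn": 0,"claw": 0},
  {"dp": [0,0,0],"turn": 0,"claw": 0},
])

```text
clock: 3.7
tcp_pos: [634.0, 67.0, 93.5]
tcp_rot: [180.0, -0.0, 59.4]
force: [-0.5, 0.5, 0.0]
finger_gap: -0.0
```

```bash
python3 - <<'E'
from h import *
b=crop("scene","c3",250,180,77,75,8)
s=bot.observe();print(s["tcp_pos"],s["tcp_rot"],s["force"])
for P in ([595.5,-8.4,64],[611,17,132],[611,17,64],[*s["tcp_pos"][:2],74]):print((proj("scene",P)-[250,180]+.4)*8)
E
```

```text
[634.13511837  66.95824535  93.5491413 ] [ 1.79987332e+02 -8.06887043e-03  5.93447739e+01] [ 0.57792674 -0.73945184 -0.62667921]
[283.57110909 356.3638897 ]
[356.71387244 270.5462895 ]
[351.7852566  374.39600832]
[483.84191463 381.58810566]
```

View pics/c3.png

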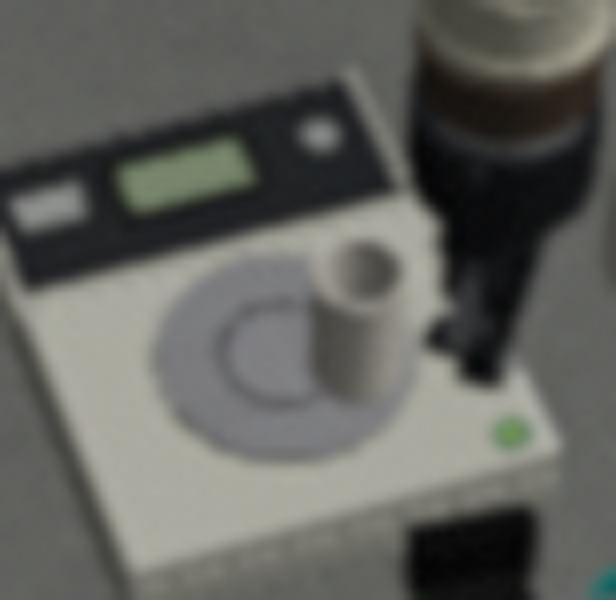

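The ring centre appears at crop (282,352) and the rim centre at (360,272). The cup is about 31 mm from centre at roughly 58°, with fingers clear. I'll align laterally and approach, then push slowly.

>>> drive_tool([
  {"dp": [3,-2,-1],"turn": 0,"claw": 0},
  {"dp": [3,-2,-1],"turn": 0,"claw": 0},
  {"dp": [-2.1,-3.4,0],"turn": -0.02,"claw": 0},
  {"dp": [-2.1,-3.4,0],"turn": 0,"claw": 0},
  {"dp": [-2.1,-3.4,0],"turn": 0,"claw": 0},
])

```text
clock: 4.25
tcp_pos: [633.4, 52.3, 91.2]
tcp_rot: [-180.0, 0.0, 58.1]
force: [-0.3, 0.4, -0.3]
finger_gap: 0.1
```

>>> drive_tool([
  {"dp": [-0.8,-1.3,0],"turn": 0,"claw": 0},
  {"dp": [-0.8,-1.3,0],"turn": 0,"claw": 0},
  {"dp": [-0.8,-1.3,0],"turn": 0,"claw": 0},
  {"dp": [-0.8,-1.3,0],"turn": 0,"claw": 0},
  {"dp": [0,0,0],"turn": 0,"claw": 0},
])

```text
clock: 4.75
tcp_pos: [630.5, 47.4, 91.3]
tcp_rot: [180.0, 0.0, 58.1]
force: [0.2, -0.3, 0.2]
finger_gap: -0.1
```

>>> drive_tool([
  {"dp": [-0.5,-0.85,0],"turn": 0,"claw": 0},
  {"dp": [-0.5,-0.85,0],"turn": 0,"claw": 0},
  {"dp": [-0.5,-0.85,0],"turn": 0,"claw": 0},
  {"dp": [-0.5,-0.85,0],"turn": 0,"claw": 0},
  {"dp": [-0.5,-0.85,0],"turn": 0,"claw": 0},
])

```text
clock: 5.25
tcp_pos: [628.2, 43.3, 91.4]
tcp_rot: [180.0, -0.0, 58.2]
force: [1.2, -0.3, 0.2]
finger_gap: -0.3
```

>>> drive_tool([
  {"dp": [-0.5,-0.85,0],"turn": 0,"claw": 0},
  {"dp": [-0.5,-0.85,0],"turn": 0,"claw": 0},
  {"dp": [-0.5,-0.85,0],"turn": 0,"claw": 0},
  {"dp": [-0.5,-0.85,0],"turn": 0,"claw": 0},
  {"dp": [-0.5,-0.85,0],"turn": 0,"claw": 0},
])

```text
clock: 5.75
tcp_pos: [625.5, 39.0, 91.3]
tcp_rot: [180.0, -0.0, 58.1]
force: [0.0, 1.1, 0.2]
finger_gap: 0.1
```

>>> drive_tool([
  {"dp": [-0.5,-0.85,0],"turn": 0,"claw": 0},
  {"dp": [-0.5,-0.85,0],"turn": 0,"claw": 0},
  {"dp": [-0.5,-0.85,0],"turn": 0,"claw": 0},
  {"dp": [-0.5,-0.85,0],"turn": 0,"claw": 0},
  {"dp": [0,0,0],"turn": 0,"claw": 0},
])

```text
clock: 6.25
tcp_pos: [623.4, 35.5, 91.3]
tcp_rot: [-180.0, 0.0, 58.1]
force: [0.0, 0.3, 0.9]
finger_gap: -0.0
```

```bash
python3 - <<'E'
from h import *
b=crop("scene","c4",250,180,77,75,8)
s=bot.observe();print(s["tcp_pos"],s["force"])
E
```

```text
[623.43731895  35.50872355  91.31590167] [0.20200874 0.75794747 0.39385559]
```

View pics/c4.png

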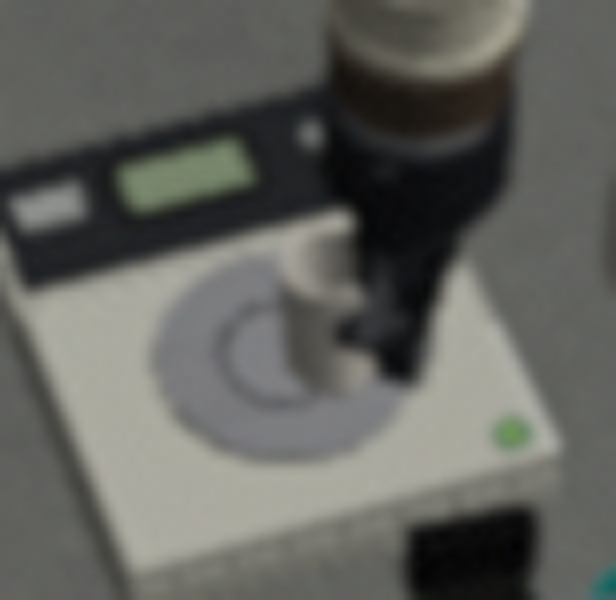

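The cup is upright and has moved left about 27 px (11 mm) in front of the fingers at (390,340). About 17–18 mm remain in the same direction.

>>> drive_tool([
  {"dp": [-0.55,-0.85,0],"turn": 0,"claw": 0},
  {"dp": [-0.55,-0.85,0],"turn": 0,"claw": 0},
  {"dp": [-0.55,-0.85,0],"turn": 0,"claw": 0},
  {"dp": [-0.55,-0.85,0],"turn": 0,"claw": 0},
  {"dp": [-0.55,-0.85,0],"turn": 0,"claw": 0},
])

```text
clock: 6.8
tcp_pos: [620.7, 31.3, 91.3]
tcp_rot: [180.0, 0.0, 58.1]
force: [0.9, 1.8, 0.4]
finger_gap: 0.1
```

>>> drive_tool([
  {"dp": [-0.55,-0.85,0],"turn": 0,"claw": 0},
  {"dp": [-0.55,-0.85,0],"turn": 0,"claw": 0},
  {"dp": [-0.55,-0.85,0],"turn": 0,"claw": 0},
  {"dp": [-0.55,-0.85,0],"turn": 0,"claw": 0},
  {"dp": [-0.55,-0.85,0],"turn": 0,"claw": 0},
])

```text
clock: 7.3
tcp_pos: [618.0, 27.0, 91.3]
tcp_rot: [-180.0, 0.0, 58.1]
force: [1.3, -0.1, 1.1]
finger_gap: -0.0
```

>>> drive_tool([
  {"dp": [-0.55,-0.85,0],"turn": 0,"claw": 0},
  {"dp": [-0.55,-0.85,0],"turn": 0,"claw": 0},
  {"dp": [-0.55,-0.85,0],"turn": 0,"claw": 0},
  {"dp": [-0.55,-0.85,0],"turn": 0,"claw": 0},
  {"dp": [-0.55,-0.85,0],"turn": 0,"claw": 0},
])

```text
clock: 7.8
tcp_pos: [615.2, 22.8, 91.3]
tcp_rot: [180.0, 0.0, 58.1]
force: [-0.0, 0.2, 0.1]
finger_gap: -0.0
```

>>> drive_tool([
  {"dp": [-0.55,-0.85,0],"turn": 0,"claw": 0},
  {"dp": [-0.55,-0.85,0],"turn": 0,"claw": 0},
  {"dp": [0,0,0],"turn": 0,"claw": 0},
  {"dp": [1,1.6,0],"turn": 0,"claw": 0},
  {"dp": [2,3.4,0],"turn": 0,"claw": 0},
])

```text
clock: 8.3
tcp_pos: [617.0, 25.9, 91.1]
tcp_rot: [-180.0, 0.0, 58.1]
force: [-0.2, 0.7, 0.2]
finger_gap: 0.0
```

>>> drive_tool([
  {"dp": [5,8,0],"turn": 0,"claw": 0},
  {"dp": [10,16,0],"turn": 0,"claw": 0},
  {"dp": [10,16,0],"turn": 0,"claw": 0},
  {"dp": [0,15,0],"turn": 0,"claw": 0},
  {"dp": [0,0,0],"turn": 0,"claw": 0},
])

```text
clock: 8.8
tcp_pos: [642.0, 83.6, 90.9]
tcp_rot: [-180.0, -0.0, 58.3]
force: [0.4, -1.2, -1.1]
finger_gap: -0.3
```

```bash
python3 - <<'E'
from h import *
a=bot.capture("top")[:,:,::-1];b=bot.capture("scene")[:,:,::-1]
A=cv2.resize(a[175:220,233:283],None,fx=6,fy=6,interpolation=2)
B=cv2.resize(b[190:250,255:315],None,fx=8,fy=8,interpolation=2)
o=np.zeros((480,780,3),np.uint8);o[:270,:300]=A;o[:,300:]=B
cv2.imwrite("pics/c5.png",o);s=bot.observe();print(s["tcp_pos"],s["force"])
E
```

```text
[641.58158993  81.59629323  91.01453373] [-0.843253    0.63305725  0.27232868]
```

View pics/c5.png

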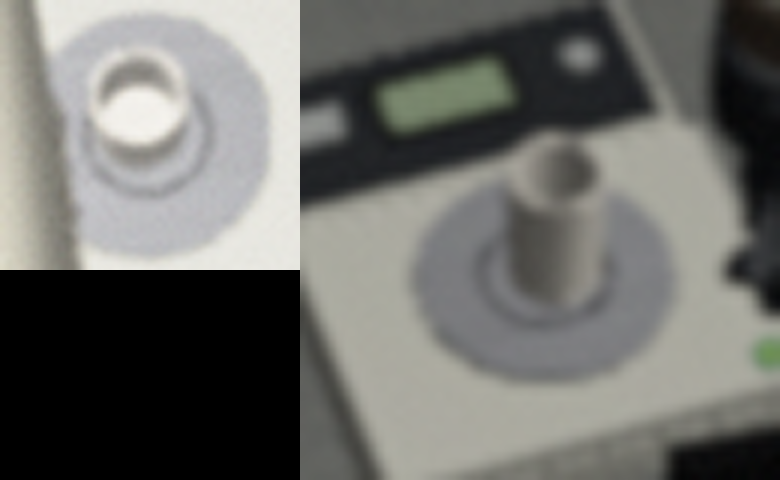

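The cup is upright and mostly inside the ring. In the scene crop the rim centre is at (555,172) and the ring centre at (546,278). In the top crop the rim is at (139,95) and the ring at (148,133).

```bash
python3 - <<'E'
from h import *
S=lambda u,v:(255+(u-300)/8-.44,190+v/8-.44)
Tp=lambda u,v:(233+u/6-.42,175+v/6-.42)
for n,f,ring,pan,rim in(("scene",S,(546.5,277),(544,281),(555,172)),("top",Tp,(148,133),(146,134),(139,95))):
    r=ray(n,f(*ring),64);p=ray(n,f(*pan),64);c=ray(n,f(*rim),132);print(n,"ring",r,"pan",p,"cup",c,"d",(c-r)[:2],(c-p)[:2])
E
```

```text
scene ring [595.90232109  -7.37933427  64.        ] pan [597.73076152  -8.88897554  64.        ] cup [595.92077008  -5.0551666  132.        ] d [0.01844898 2.32416767] [-1.80999144  3.83380894]
top ring [595.90434807  -9.5522083   64.        ] pan [595.45116193  -8.68889397  64.        ] cup [598.29943218  -5.91163602 132.        ] d [2.39508411 3.64057228] [2.84827025 2.77725795]
```

Offset by both views is about (1,3) mm, under the 8 mm limit with margin, so I'll leave the cup. Next I raise the hand and go to the tare key at (476.7,-85.1), turning to align with the scale.

>>> drive_tool([
  {"dp": [0,5,40],"turn": 0,"claw": 0},
  {"dp": [0,0,45],"turn": 0,"claw": 0},
  {"dp": [0,0,45],"turn": 0,"claw": 0},
  {"dp": [0,0,0],"turn": 0,"claw": 0},
])

```text
clock: 9.3
tcp_pos: [645.5, 85.7, 230.0]
tcp_rot: [179.4, -0.5, 58.1]
force: [1.2, 0.5, 0.9]
finger_gap: 0.1
```

>>> drive_tool([
  {"dp": [-30,-30,0],"turn": -0.145,"claw": 0},
  {"dp": [-30,-30,0],"turn": -0.145,"claw": 0},
  {"dp": [-30,-30,0],"turn": -0.145,"claw": 0},
  {"dp": [-30,-30,0],"turn": -0.145,"claw": 0},
  {"dp": [-30,-30,0],"turn": -0.145,"claw": 0},
])

```text
clock: 9.8
tcp_pos: [490.0, -65.4, 220.9]
tcp_rot: [180.0, 0.0, 16.2]
force: [0.5, -0.7, -0.4]
finger_gap: 0.1
```

>>> drive_tool([
  {"dp": [-15,-22,0],"turn": -0.145,"claw": 0},
  {"dp": [0,0,0],"turn": -0.03,"claw": 0},
  {"dp": [0,0,0],"turn": 0,"claw": 0},
  {"dp": [0,0,0],"turn": 0,"claw": 0},
])

```text
clock: 10.2
tcp_pos: [477.5, -85.7, 221.3]
tcp_rot: [-180.0, -0.0, 6.7]
force: [-0.2, 0.8, -0.4]
finger_gap: -0.1
```

>>> drive_tool([
  {"dp": [-0.5,0.5,-45],"turn": 0,"claw": 0},
  {"dp": [0,0,-45],"turn": 0,"claw": 0},
  {"dp": [0,0,-40],"turn": 0,"claw": 0},
  {"dp": [0,0,-22],"turn": 0,"claw": 0},
  {"dp": [0,0,0],"turn": 0,"claw": 0},
])

```text
clock: 10.7
tcp_pos: [474.0, -83.9, 65.6]
tcp_rot: [-179.9, 0.5, 6.7]
force: [-0.5, 0.1, -0.3]
finger_gap: 0.0
```

>>> drive_tool([
  {"dp": [0,0,-3],"turn": 0,"claw": 0},
  {"dp": [0,0,-2],"turn": 0,"claw": 0},
  {"dp": [0,0,0],"turn": 0,"claw": 0},
  {"dp": [0,0,0],"turn": 0,"claw": 0},
])

```text
clock: 11.1
tcp_pos: [477.7, -85.4, 65.5]
tcp_rot: [180.0, -0.1, 6.6]
force: [-0.2, -0.5, -0.0]
finger_gap: -0.4
```

```bash
python3 - <<'E'
from h import *
b=crop("scene","c6",230,175,85,75,8)
s=bot.observe();print(s["tcp_pos"],s["force"])
E
```

```text
[477.4890178  -85.46174336  65.36278158] [ 0.46218434 -0.36985655  0.49766927]
```

View pics/c6.png

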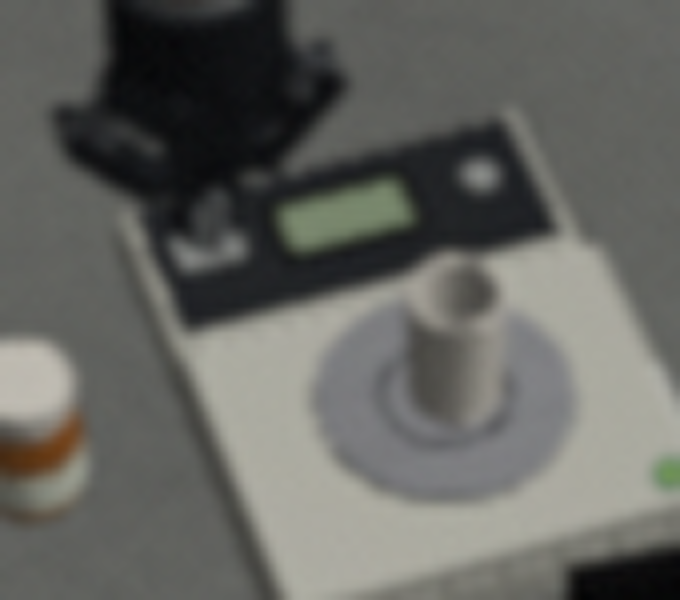

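The fingertips at (208,215) hang over the tare key at (208,250), and the cup stands in the ring. I press now.

>>> drive_tool([
  {"dp": [0,0,-3],"turn": 0,"claw": 0},
  {"dp": [0,0,-3],"turn": 0,"claw": 0},
  {"dp": [0,0,-2],"turn": 0,"claw": 0},
  {"dp": [0,0,-1],"turn": 0,"claw": 0},
  {"dp": [0,0,0],"turn": 0,"claw": 0},
])

```text
clock: 11.65
tcp_pos: [477.0, -85.4, 55.5]
tcp_rot: [180.0, -0.0, 6.6]
force: [0.9, -1.0, 3.4]
finger_gap: 0.0
```

>>> drive_tool([
  {"dp": [0,0,-1],"turn": 0,"claw": 0},
  {"dp": [0,0,-0.5],"turn": 0,"claw": 0},
  {"dp": [0,0,0],"turn": 0,"claw": 0},
  {"dp": [0,0,0],"turn": 0,"claw": 0},
])

```text
clock: 12.05
tcp_pos: [477.0, -85.5, 54.9]
tcp_rot: [180.0, -0.1, 6.6]
force: [-1.7, 1.0, 9.2]
finger_gap: -0.4
```

The force of 9 N with the tip at 37.9 mm means the key has bottomed. I release it and withdraw.

>>> drive_tool([
  {"dp": [0,0,0],"turn": 0,"claw": 0},
  {"dp": [0,0,0],"turn": 0,"claw": 0},
  {"dp": [0,0,5],"turn": 0,"claw": 0},
  {"dp": [0,0,15],"turn": 0,"claw": 0},
  {"dp": [0,0,40],"turn": 0,"claw": 0},
])

```text
clock: 12.55
tcp_pos: [473.1, -84.7, 110.9]
tcp_rot: [-179.8, 0.5, 6.6]
force: [0.7, -0.9, 0.2]
finger_gap: 0.1
```

>>> drive_tool([
  {"dp": [-30,0,40],"turn": 0,"claw": 0},
  {"dp": [-40,0,30],"turn": 0,"claw": 0},
  {"dp": [-40,0,0],"turn": 0,"claw": 0},
  {"dp": [0,0,0],"turn": 0,"claw": 0},
  {"dp": [0,0,0],"turn": 0,"claw": 0},
])

```text
clock: 13.05
tcp_pos: [365.8, -85.2, 183.8]
tcp_rot: [-180.0, -0.0, 6.5]
force: [0.5, 0.2, 0.6]
finger_gap: -0.2
```

```bash
python3 - <<'E'
from h import *
a=bot.capture("top")[:,:,::-1];b=bot.capture("scene")[:,:,::-1]
A=cv2.resize(a[165:265,215:305],None,fx=4,fy=4,interpolation=2)
B=cv2.resize(b[180:240,245:300],None,fx=8,fy=8,interpolation=2)
o=np.zeros((480,800,3),np.uint8);o[:400,:360]=A;o[:,360:]=B
cv2.imwrite("pics/c7.png",o)
E
```

```text
(no output)
```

View pics/c7.png

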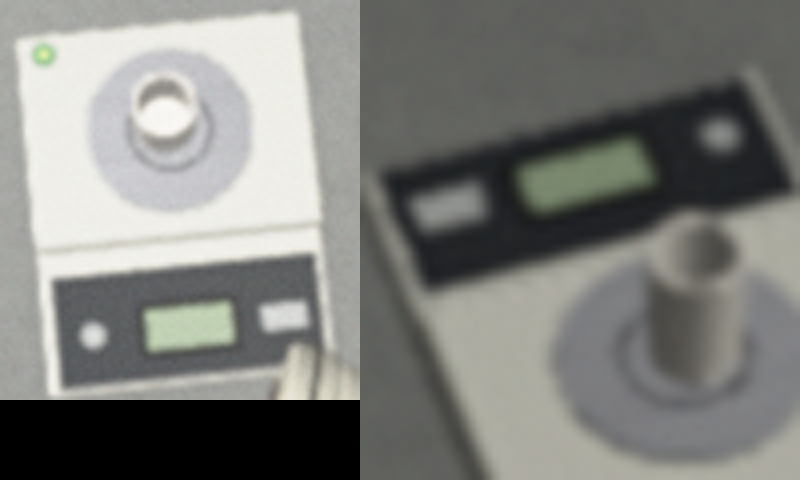

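The cup is upright inside the ring (top-crop rim (164,105), ring (170,130)). The keys are intact and the hand is clear.

```bash
python3 -c "
from cell import bot
print(bot.job_done())"
```

```text
the job is handed in; nothing more can be done
None
```

The job is handed in, at about 13 s on the robot's clock out of the 51 s allowed. The hand-in gives no verdict.

- **Cup:** I pushed it about 28 mm toward the ring with the closed fingertips, about 10 mm above the pan, in one slow push stopped once to look, rather than separate taps. The wrist force read no more than about 2 N during the push, close to its noise. I then took the hand away.
- **Cup position:** Measured after the push, the cup sat about 2–4.5 mm from the pan's centre. The two camera views differ by about 2.5 mm, but both are under the 8 mm limit. I left it there without a second nudge. In the last picture it still stands upright inside the ring.
- **Tare key:** I pressed it until it bottomed, at 9 N with the fingertip 37.9 mm above the bench (fully down is about 38 mm). I then let it go and withdrew.
- **Not measured:** I saw no sign of the power key being touched. I did not measure the key's return or whether the other things on the bench had moved. The pictures show the tare key clear of the hand, and the fingers stayed well away from everything but the cup and the key.

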